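# Index the dip carousel and load the empty pocket

## Task

The dip carousel has been left between two positions. Push it on anticlockwise (seen from above) until its spring plunger drops home in the next notch, with the empty pocket at the pointer on the stand, and prove the lock by pressing on against it with about 10 N for half a second, never forcing it with more than 30 N. Then set the loose steel ramekin down upright in that empty pocket and let go, leaving the loose dip tub, tin and order pad where they are.

Things in the scene. Friction and masses are not known exactly. Their poses are not given: they have to be found in the camera images.
- stand: Fixed grey round foot of the carousel, 192 mm across. Origin on the work surface at the turning axis; its -x axis points along the loading pointer, a short arm under the disc that reaches 138 mm out from the axis, with an upright dark cone at 130 mm whose tip is 84 mm above the work surface.
- carousel: Turning steel disc, 236 mm across, top face 76 mm above the work surface. Origin on the turning axis at the work surface, z up; its yaw relative to the stand is the angle turned (anticlockwise positive). It carries four collared pockets at 66 mm radius, three of them filled (two lidded tubs and another ramekin, fixed, up to 52 mm tall), and half way between them four dark upright posts.
- hub (a point): Middle of the disc's top face; a cap 36 mm across and 9 mm tall stands here. The disc starts 0.3 to 0.9 rad short of the notch. The notch lies where the carousel's yaw relative to the stand is somewhere from -0.21 to 0.21 rad: it differs from day to day, is not measured and must be felt. Turning takes 1 to 4 N at a post.
- post_front (a point): Top centre of the post that stands 45 degrees anticlockwise of the empty pocket, on the robot's side: upright, 12 mm across, 45 mm tall (foot 20 mm across, 5 mm high), 106 mm from the axis. With the plunger home the disc is locked both ways with about 2 mm of play each way at the posts: a hard stop. Pressing on there loads the lock.
- empty_pocket (a point): Centre of the floor of the empty pocket, on the disc's top face, 66 mm from the turning axis. Round its floor stands a collar of 61 mm inner and 68 mm outer diameter, 12 mm high.
- plunger (a joint): Inward travel (m) of the spring plunger, a level steel pin with a dark knob in a grey block under the disc's edge at the right: about 0 while its tip rides on the notched ring under the disc, about 0.006 when it has dropped home in a notch. Its own spring drives it; it needs no touching.
- ramekin: The loose steel ramekin to load: an open tapered cup 67 mm across at the rim, 50 mm across at the foot, 52 mm tall, 0.09 to 0.16 kg, standing upright on the work surface to the right of the carousel. Origin at the centre of its underside, z up.
- dip_tub: Bystander: lidded dip tub, 66 x 73 mm and 37 mm tall, beyond the ramekin. Origin at the centre of its underside.
- tin: Bystander: food tin, 57 mm across and 72 mm tall, at the right. Origin at the centre of its underside.
- pad: Bystander: order pad 116 x 74 x 9 mm, lying at the front left. Origin at the centre of its underside.

How it is judged:
On the way, in this order (a step that is already met when the one before it is completed fails the run):
1. the carousel is turned anticlockwise until the plunger is home in the next notch, and pressed against its lock with more than 6 N (value of joint plunger above 0.0045 m and angle between the x axis of carousel and the x axis of stand, either way round below 0.3 rad and contact force between the fingers and carousel above 6 N and horizontal distance between ramekin and empty_pocket above 0.06 m), for 0.4 s.
2. the ramekin stands in the empty pocket (horizontal distance between ramekin and empty_pocket below 0.008 m and z of ramekin in the frame of empty_pocket below 0.004 m), for 0.2 s.
At the end, for the whole second after the job is handed in: The plunger is home in the notch (more than 4.5 mm in) with the empty pocket facing the pointer (within 0.3 rad), and the ramekin stands upright (within 0.1 rad), released and at rest, in that pocket, its underside within 4 mm of the pocket's floor and within 8 mm of its centre (all of step 2 and value of joint plunger above 0.0045 m and angle between the x axis of carousel and the x axis of stand, either way round below 0.3 rad and angle between ramekin's own z axis and vertical below 0.1 rad and linear speed of ramekin below 0.02 m/s and contact force between the fingers and ramekin below 0.1 N); the robot touches nothing.
It fails at once if the carousel is forced: more than 30 N between the robot and the carousel (contact force between any of the fingers, the arm and carousel above 30 N).
It fails at once if a bystander is moved by more than 30 mm (distance of any of dip_tub, tin, pad from where it was at the start of the episode above 0.03 m).
It also fails if it takes over 61 s, if anything falls off the work surface, if the arm or the gripper's body presses on something with over 40 N, if the wrist force passes 120 N, or if a joint passes its speed limit or range.

## Robot

A 6-joint arm with a two-finger parallel gripper is mounted at the origin on a cart in front of the work surface, level with it; the furniture and walls round the work are solid. World frame = base frame: x ahead of the robot, y to its left, z up, the work surface at z = 0. Lengths are in m, angles in rad, forces in N, time in s.
With the tool pointing down it reaches from about 0.425 to 0.95 m from the base axis. Payload 3.5 kg.
Tool frame: the origin (TCP) lies midway between the tips of the shut fingers; the grasp point (between the pads) lies 19 mm behind it (manip.hold_point_z is the distance from the TCP to the grasp point, in m); z points along the fingers, y is the direction in which the jaws open and shut (so a half turn about z gives the same grasp; the last joint's range is limited). The gripper opens to 85 mm and grips with 20 to 120 N. Pads are 22 mm wide; open, the fingers measure 114 mm over their backs; the gripper's body (76 mm by 85 mm) begins 54 mm behind the grasp point. The pads swing forward as they close: fully open they stand 13 mm farther back than shut.
Start: joints at [1.137, 0.286, 1.577, -0, 1.279, -0.15], TCP at [0.189, 0.648, 0.231] pointing down, gripper open.
Joint ranges: [-2.77, 2.77], [-0.9, 2.22], [0.21, 2.48], [-1.53, 4.67], [0.24, 2.81], [-2.84, 2.84]. Speed limits (rad/s): [2.79, 2.79, 3.14, 3.14, 3.14, 3.14].

## Interface

Orientations are given as a 3x3 rotation matrix whose columns are the frame's x, y, z axes.
In Python, from workcell import get_obs, viewer, manip gives the robot as it stands.
- The arm moves only by the tool servo_tool, never from a script. Its argument "series" is a list of rows, each an object of numbers: "tx", "ty", "tz": the shift along the tool's x, y, z scaled (see below); "wx", "wy", "wz": the turn, a rotation vector about the tool's x, y, z scaled (see below); "jaw": the opening, from 0 (shut) to 1 (fully open). In form: [{"tx": .., "ty": .., "tz": .., "wx": .., "wy": .., "wz": .., "jaw": ..}, ...]. A call has 1 to 12 rows; each row shifts and turns the pose as measured when the row begins, along the tool's axes as they then stand; what a row does not reach is not made up. The controller multiplies each number of a shift by 100 mm and each number of a turn by 30 degrees. A row lasts 1/10 s, in which the tool goes at most 50 mm and 8.59 degrees, less where a joint would pass 70% of its speed; a pose out of reach is approached as far as the arm can. A call with a number of a shift or a turn outside -1 to 1 is refused whole. A call with a gripper value outside its range is refused whole. The fingers move at their own pace and stop on an object; "force" is the grip in N (left out, the last holds). Time passes only in rows, so rows that do not move let the fingers close. It gives the time, the measured TCP pose, the force and the opening at its end, in the units of the state.
- get_obs(): the state, without advancing time (a new reading comes with each control period).
- viewer.grab_frame(name): name is "side" or "top" or "wrist"; returns a dict with "color" (384x512x3 uint8, red, green, blue), "camera_matrix" (3x3 intrinsics, pixels), "xyz" and "orientation" of the camera in the world. Camera axes: x right, y down, z forward; pixel columns grow to the right and rows downward; lengths in m; the calibration is good to about 2 mm. A picture is of the moment at which its call begins. There is no depth.
- manip.close_job(): hands the job in, once; it reports no verdict.
The state is a dict: "time_s": time; "joint_pos": joint angles; "joint_vel": joint speeds; "joint_torque": joint torques, N m; "ee_pos": TCP position; "tcp_rot": TCP orientation; "contact_force": force on the tool from outside, world axes, zero at the start; "torque": the same for the moment, N m; "grip_width": opening from 0.0 (shut) to 1.0 (fully open).
Only numpy, scipy, OpenCV 4.12 (cv2) and the standard library are available. Lean on these libraries where they do the work, as an engineer would, in place of code of your own. Each camera call takes 0.05 s, during which the arm holds its last target. There are 200 camera calls.

## Working session

There is one attempt and no reset: what is moved stays moved. The work goes in short steps, Python scripts to look and compute and a tool call to move; the robot and the scene stay as the last step left them, time stands still between calls to the robot, and variables do not carry over. Pictures are saved under pics/ and viewed, about 8 in all and at most 12, crops included, and the job is handed in when it is done.

Besides the shell and the picture viewer there is one more tool, called after ">>>" by a JSON object that holds its "name" and its "arguments". servo_tool: Moves the arm, as the interface text tells. Shifts and turns lie within -1 to 1; 1 stands for 100 mm of shift or 30 degrees of turn. Its arguments: {"type":"object","properties":{"series":{"type":"array"},"force":{"type":"number"}},"required":["series"]}

```bash
mkdir -p pics; ls; python3 - <<'E'
from workcell import get_obs, viewer, manip
import cv2,numpy as np
o=get_obs()
for k,v in o.items(): print(k,np.round(v,3).tolist())
for n in("top","side"):
    f=viewer.grab_frame(n); cv2.imwrite(f"pics/{n}0.png",f["color"][:,:,::-1]); print(n,f["camera_matrix"],f["xyz"],f["orientation"])
    np.savez(f"{n}.npz",K=f["camera_matrix"],p=f["xyz"],R=f["orientation"])
E
```

```text
pics
time_s 0.0
joint_pos [1.137, 0.287, 1.578, 0.0, 1.279, -0.15]
joint_vel [-0.0, 0.001, 0.001, -0.0, 0.003, -0.001]
joint_torque [-0.0, -40.596, -29.264, -0.0, 0.006, -0.0]
ee_pos [0.189, 0.647, 0.23]
tcp_rot [[-0.96, 0.28, -0.001], [0.28, 0.96, -0.002], [0.0, -0.002, -1.0]]
contact_force [-1.618, -0.221, -0.079]
torque [-0.042, -0.042, -0.015]
grip_width 0.998
top [[357.85213231   0.         259.10108635]
 [  0.         357.85213231 192.80545727]
 [  0.           0.           1.        ]] [ 0.40646833 -0.05356249  0.93891167] [[ 0.01755042 -0.98806681  0.15302276]
 [-0.99960697 -0.01399329  0.02429193]
 [-0.02186076 -0.15338895 -0.98792405]]
side [[481.2238793    0.         260.06065441]
 [  0.         481.2238793  189.17862223]
 [  0.           0.           1.        ]] [ 0.03494924 -0.60179608  1.01307945] [[ 0.73567954 -0.51257072  0.4427718 ]
 [-0.6772302  -0.56785341  0.46786938]
 [ 0.01161333 -0.64406037 -0.76488651]]
```

View pics/top0.png

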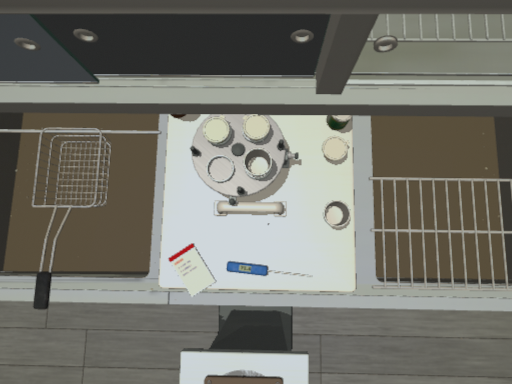

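View pics/side0.png

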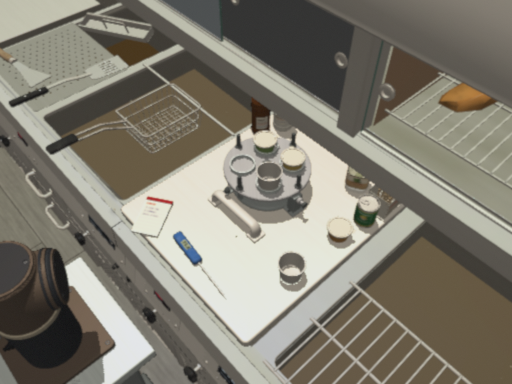

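The top view shows the disc centred near (238,150), with the empty pocket at about (221,169) and a post near (240,190). The ramekin is at about (337,215), the dip tub at (335,150) and the tin at (340,118). An unlisted roll lies in front of the disc at (250,208). I'll zoom in.

```bash
python3 - <<'E'
import cv2
a=cv2.imread("pics/top0.png")[95:240,165:365]; b=cv2.imread("pics/side0.png")[125:295,200:400]
cv2.imwrite("pics/tc.png",cv2.resize(a,None,fx=4,fy=4,interpolation=cv2.INTER_CUBIC))
cv2.imwrite("pics/sc.png",cv2.resize(b,None,fx=3.5,fy=3.5,interpolation=cv2.INTER_CUBIC))
E
```

```text
(no output)
```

View pics/tc.png

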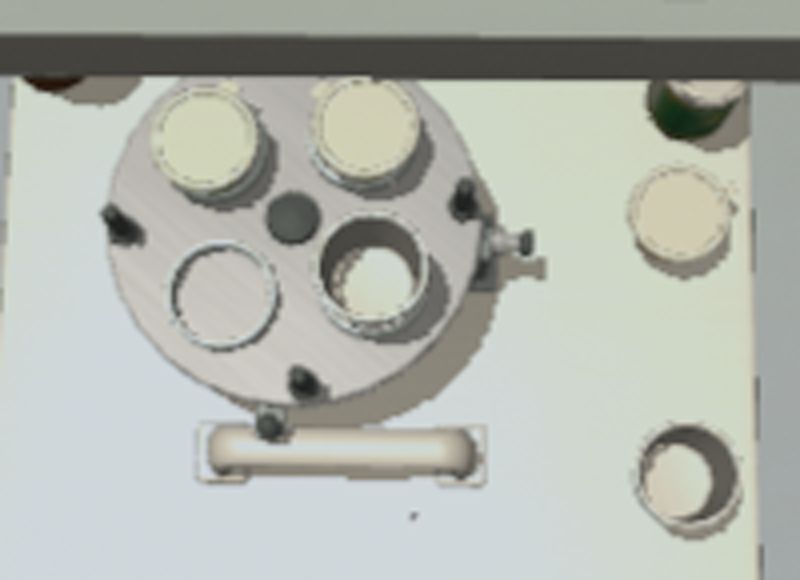

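View pics/sc.png

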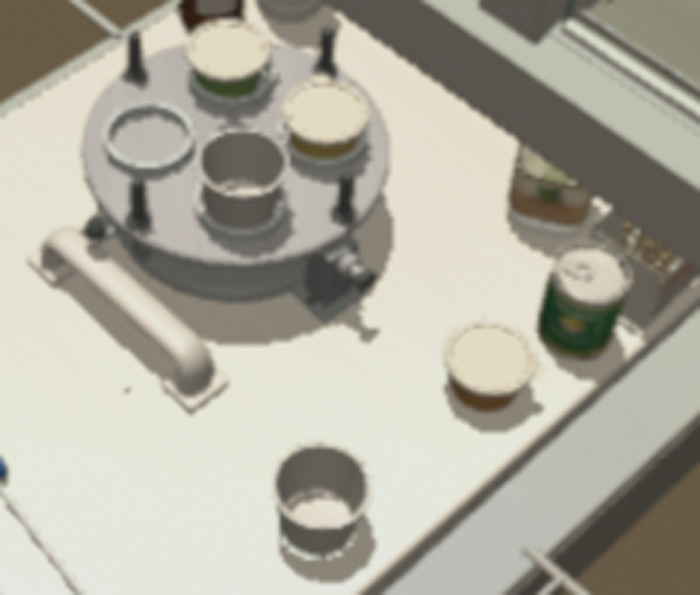

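Bottom post (crop (300,375)) is post_front, and the pointer cone sits at (269,422). The roll is a raised fixed bar at (340,450). The ramekin rim is at (689,477). Now to triangulate.

```bash
cat > h.py <<'E'
import numpy as np
C={n:np.load(f"{n}.npz") for n in("top","side")}
def ray(n,u,v):
    c=C[n]; return c["p"],c["R"]@np.linalg.inv(c["K"])@[u,v,1]
def at(n,u,v,z):
    p,d=ray(n,u,v); return (p+d*(z-p[2])/d[2])[:2]
def tri(a,b):
    A=[];B=[]
    for n,q in(("top",a),("side",b)):
        p,d=ray(n,*q); d=d/np.linalg.norm(d); M=np.eye(3)-np.outer(d,d); A.append(M);B.append(M@p)
    return np.linalg.lstsq(np.vstack(A),np.hstack(B),rcond=None)[0]
T=lambda x,y:(x/4+165-.375,y/4+95-.375)
S=lambda x,y:(x/3.5+200-.36,y/3.5+125-.36)
E
python3 - <<'E'
from h import *
P={"hub":((293,216),None,.085),"pocket":((223,296),(149,137),.088),"cone":((268,421),(96,226),.084),"postF":((300,372),(139,184),.121),"postR":((464,186),(346,181),.121),"ram_rim":((689,476),(321,488),.052),"tub":((682,213),(490,360),.037),"tin":(None,(591,270),.072),"barL":((225,450),(65,238),.045),"barR":((458,450),(195,362),.045),"knob":((527,241),(362,285),.06),"postL":((110,214),(134,36),.121)}
for k,(t,s,z) in P.items():
    print(k,"top",np.round(at("top",*T(*t),z),3) if t else "", "side",np.round(at("side",*S(*s),z),3) if s else "", "tri",np.round(tri(T(*t),S(*s)),3) if t and s else "")
h=at("top",*T(293,216),.085)
for k in("pocket","cone","postF","postR","postL"):
    t,s,z=P[k]; d=at("top",*T(*t),z)-h; print(k,np.linalg.norm(d),np.degrees(np.arctan2(d[1],d[0])))
E
```

```text
hub top [0.648 0.022] side  tri 
pocket top [0.597 0.063] side [0.595 0.06 ] tri [0.598 0.064 0.083]
cone top [0.521 0.034] side [0.511 0.022] tri [0.523 0.036 0.062]
postF top [0.545 0.012] side [0.54  0.007] tri [0.546 0.013 0.111]
postR top [ 0.657 -0.082] side [ 0.65  -0.089] tri [ 0.661 -0.082  0.108]
ram_rim top [ 0.494 -0.225] side [ 0.492 -0.229] tri [ 0.495 -0.226  0.045]
tub top [ 0.667 -0.226] side [ 0.663 -0.229] tri [ 0.668 -0.227  0.03 ]
tin top  side [ 0.754 -0.239] tri 
barL top [0.507 0.064] side [0.506 0.055] tri [0.51  0.064 0.033]
barR top [ 0.509 -0.082] side [ 0.502 -0.094] tri [ 0.512 -0.083  0.025]
knob top [ 0.641 -0.124] side [ 0.629 -0.132] tri [ 0.643 -0.124  0.042]
postL top [0.638 0.127] side [0.636 0.123] tri [0.64  0.128 0.115]
pocket 0.06601481372856462 141.46175928635571
cone 0.1280946439558265 174.71491047963013
postF 0.1039951226657992 -174.62918734909388
postR 0.10428651348236276 -84.9171076982867
postL 0.10591285842017088 95.52740981264334
```

>>> {"name": "servo_tool", "arguments": {"series": [{"tx":-0.34,"ty":-0.32,"jaw":0},{"tx":-0.34,"ty":-0.32,"jaw":0},{"tx":-0.34,"ty":-0.32,"jaw":0},{"tx":-0.34,"ty":-0.32,"jaw":0},{"tx":-0.34,"ty":-0.32,"jaw":0},{"tx":-0.34,"ty":-0.32,"jaw":0},{"tx":-0.34,"ty":-0.32,"jaw":0},{"tx":-0.34,"ty":-0.32,"jaw":0},{"tx":-0.34,"ty":-0.32,"jaw":0},{"tx":-0.34,"ty":-0.32,"jaw":0},{"tx":-0.34,"ty":-0.32,"jaw":0},{"jaw":0}], "force": 40}}

```text
$.series[0]: bad value
```

>>> {"name": "servo_tool", "arguments": {"series": [{"wz":0.28,"jaw":0},{"wz":0.28,"jaw":0},{"wz":0.28,"jaw":0},{"wz":0.28,"jaw":0},{"wz":0.28,"jaw":0},{"wz":0.28,"jaw":0},{"wz":0.28,"jaw":0},{"wz":0.28,"jaw":0},{"wz":0.28,"jaw":0},{"wz":0.28,"jaw":0},{"jaw":0}]}}

```text
$.series[0]: bad value
```

>>> {"name": "servo_tool", "arguments": {"series": [{"tx":-0.34,"ty":-0.32,"tz":0,"wx":0,"wy":0,"wz":0,"jaw":0},{"tx":-0.34,"ty":-0.32,"tz":0,"wx":0,"wy":0,"wz":0,"jaw":0},{"tx":-0.34,"ty":-0.32,"tz":0,"wx":0,"wy":0,"wz":0,"jaw":0},{"tx":-0.34,"ty":-0.32,"tz":0,"wx":0,"wy":0,"wz":0,"jaw":0},{"tx":-0.34,"ty":-0.32,"tz":0,"wx":0,"wy":0,"wz":0,"jaw":0},{"tx":-0.34,"ty":-0.32,"tz":0,"wx":0,"wy":0,"wz":0,"jaw":0},{"tx":-0.34,"ty":-0.32,"tz":0,"wx":0,"wy":0,"wz":0,"jaw":0},{"tx":-0.34,"ty":-0.32,"tz":0,"wx":0,"wy":0,"wz":0,"jaw":0},{"tx":-0.34,"ty":-0.32,"tz":0,"wx":0,"wy":0,"wz":0,"jaw":0},{"tx":-0.34,"ty":-0.32,"tz":0,"wx":0,"wy":0,"wz":0,"jaw":0},{"tx":-0.34,"ty":-0.32,"tz":0,"wx":0,"wy":0,"wz":0,"jaw":0},{"tx":0,"ty":0,"tz":0,"wx":0,"wy":0,"wz":0,"jaw":0}], "force": 40}}

```text
time_s: 1.3
ee_pos: [0.4552, 0.1876, 0.2239]
tcp_rot: [[-0.961, 0.275, -0.006], [0.275, 0.961, -0.008], [0.003, -0.01, -1.0]]
contact_force: [-0.5, -0.7, -0.2]
grip_width: -0.004
```

>>> {"name": "servo_tool", "arguments": {"series": [{"tx":0,"ty":0,"tz":0,"wx":0,"wy":0,"wz":0.28,"jaw":0},{"tx":0,"ty":0,"tz":0,"wx":0,"wy":0,"wz":0.28,"jaw":0},{"tx":0,"ty":0,"tz":0,"wx":0,"wy":0,"wz":0.28,"jaw":0},{"tx":0,"ty":0,"tz":0,"wx":0,"wy":0,"wz":0.28,"jaw":0},{"tx":0,"ty":0,"tz":0,"wx":0,"wy":0,"wz":0.28,"jaw":0},{"tx":0,"ty":0,"tz":0,"wx":0,"wy":0,"wz":0.28,"jaw":0},{"tx":0,"ty":0,"tz":0,"wx":0,"wy":0,"wz":0.28,"jaw":0},{"tx":0,"ty":0,"tz":0,"wx":0,"wy":0,"wz":0.28,"jaw":0},{"tx":0,"ty":0,"tz":0,"wx":0,"wy":0,"wz":0.28,"jaw":0},{"tx":0,"ty":0,"tz":0,"wx":0,"wy":0,"wz":0.28,"jaw":0},{"tx":0,"ty":0,"tz":0,"wx":0,"wy":0,"wz":0,"jaw":0}]}}

```text
time_s: 2.4
ee_pos: [0.4477, 0.1929, 0.218]
tcp_rot: [[0.204, 0.979, -0.02], [0.979, -0.204, -0.006], [-0.01, -0.018, -1.0]]
contact_force: [0.4, -0.1, -1.0]
grip_width: -0.004
```

>>> {"name": "servo_tool", "arguments": {"series": [{"tx":-0.26,"ty":0.25,"tz":0,"wx":0,"wy":0,"wz":0,"jaw":0},{"tx":-0.26,"ty":0.25,"tz":0,"wx":0,"wy":0,"wz":0,"jaw":0},{"tx":-0.26,"ty":0.25,"tz":0,"wx":0,"wy":0,"wz":0,"jaw":0},{"tx":-0.26,"ty":0.25,"tz":0,"wx":0,"wy":0,"wz":0,"jaw":0},{"tx":-0.2,"ty":0.25,"tz":0.2,"wx":0,"wy":0,"wz":0,"jaw":0},{"tx":0,"ty":0,"tz":0.3,"wx":0,"wy":0,"wz":0,"jaw":0},{"tx":0,"ty":0,"tz":0.3,"wx":0,"wy":0,"wz":0,"jaw":0},{"tx":0,"ty":0,"tz":0,"wx":0,"wy":0,"wz":0,"jaw":0}]}}

```text
time_s: 3.2
ee_pos: [0.5467, 0.0463, 0.1341]
tcp_rot: [[0.17, 0.985, -0.019], [0.985, -0.17, -0.004], [-0.007, -0.018, -1.0]]
contact_force: [-0.5, 0.1, -0.5]
grip_width: -0.002
```

>>> {"name": "servo_tool", "arguments": {"series": [{"tx":0,"ty":0,"tz":0.17,"wx":0,"wy":0,"wz":0,"jaw":0},{"tx":0,"ty":0,"tz":0.13,"wx":0,"wy":0,"wz":0,"jaw":0},{"tx":0,"ty":0,"tz":0,"wx":0,"wy":0,"wz":0,"jaw":0},{"tx":0,"ty":0,"tz":0,"wx":0,"wy":0,"wz":0,"jaw":0}]}}

```text
time_s: 3.6
ee_pos: [0.5475, 0.048, 0.1065]
tcp_rot: [[0.161, 0.987, -0.016], [0.987, -0.162, -0.004], [-0.007, -0.015, -1.0]]
contact_force: [-0.2, 0.5, 0.5]
grip_width: -0.002
```

```bash
python3 - <<'E'
from workcell import get_obs, viewer
import cv2
a=viewer.grab_frame("top")["color"][95:240,165:365,::-1]; b=viewer.grab_frame("side")["color"][125:270,200:400,::-1]
cv2.imwrite("pics/c1.png",cv2.resize(cv2.vconcat([a,b]),None,fx=2.06,fy=2.06,interpolation=cv2.INTER_CUBIC))
o=get_obs();print(o["ee_pos"],o["contact_force"])
E
```

```text
[0.54778277 0.04786699 0.10680255] [0.90938929 0.08859099 0.13855282]
```

View pics/c1.png

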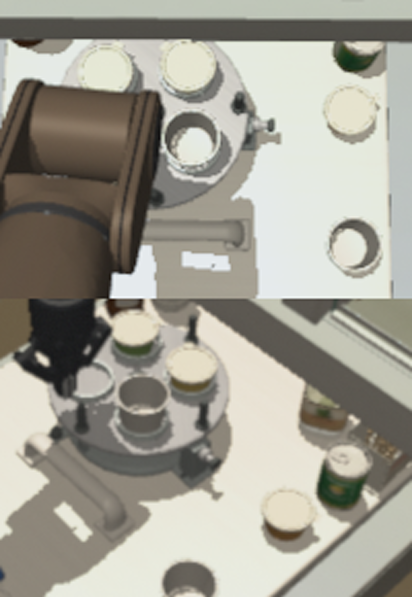

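>>> {"name": "servo_tool", "arguments": {"series": [{"tx":-0.06,"ty":0,"tz":0.03,"wx":0,"wy":0,"wz":0,"jaw":0},{"tx":-0.06,"ty":0,"tz":0.02,"wx":0,"wy":0,"wz":0,"jaw":0},{"tx":-0.05,"ty":0,"tz":0,"wx":0,"wy":0,"wz":0,"jaw":0},{"tx":-0.05,"ty":0,"tz":0,"wx":0,"wy":0,"wz":-0.09,"jaw":0},{"tx":-0.05,"ty":0,"tz":0,"wx":0,"wy":0,"wz":-0.09,"jaw":0},{"tx":-0.05,"ty":0,"tz":0,"wx":0,"wy":0,"wz":-0.09,"jaw":0},{"tx":-0.05,"ty":0,"tz":0,"wx":0,"wy":0,"wz":-0.09,"jaw":0}]}}

```text
time_s: 4.4
ee_pos: [0.5461, 0.012, 0.1043]
tcp_rot: [[-0.03, 1.0, -0.003], [1.0, 0.03, 0.006], [0.006, -0.003, -1.0]]
contact_force: [1.6, 3.7, -1.5]
grip_width: 0.002
```

>>> {"name": "servo_tool", "arguments": {"series": [{"tx":-0.05,"ty":0,"tz":0,"wx":0,"wy":0,"wz":-0.12,"jaw":0},{"tx":-0.05,"ty":0,"tz":0,"wx":0,"wy":0,"wz":-0.12,"jaw":0},{"tx":-0.05,"ty":0,"tz":0,"wx":0,"wy":0,"wz":-0.1,"jaw":0},{"tx":-0.05,"ty":0,"tz":0,"wx":0,"wy":0,"wz":-0.1,"jaw":0}]}}

```text
time_s: 4.8
ee_pos: [0.5489, -0.0058, 0.1043]
tcp_rot: [[-0.262, 0.965, -0.001], [0.965, 0.262, 0.017], [0.016, 0.004, -1.0]]
contact_force: [0.1, 3.9, -0.7]
grip_width: 0.001
```

>>> {"name": "servo_tool", "arguments": {"series": [{"tx":-0.035,"ty":0,"tz":0,"wx":0,"wy":0,"wz":-0.065,"jaw":0},{"tx":-0.035,"ty":0,"tz":0,"wx":0,"wy":0,"wz":-0.065,"jaw":0},{"tx":-0.035,"ty":0,"tz":0,"wx":0,"wy":0,"wz":-0.065,"jaw":0}]}}

```text
time_s: 5.1
ee_pos: [0.5515, -0.0144, 0.1044]
tcp_rot: [[-0.36, 0.933, -0.001], [0.933, 0.36, 0.024], [0.023, 0.008, -1.0]]
contact_force: [-0.4, 3.4, -0.0]
grip_width: 0.003
```

>>> {"name": "servo_tool", "arguments": {"series": [{"tx":-0.035,"ty":0,"tz":0,"wx":0,"wy":0,"wz":-0.065,"jaw":0},{"tx":-0.035,"ty":0,"tz":0,"wx":0,"wy":0,"wz":-0.065,"jaw":0}]}}

```text
time_s: 5.3
ee_pos: [0.5536, -0.0198, 0.1044]
tcp_rot: [[-0.424, 0.906, -0.002], [0.905, 0.424, 0.03], [0.028, 0.01, -1.0]]
contact_force: [-1.3, 4.2, 1.0]
grip_width: -0.001
```

>>> {"name": "servo_tool", "arguments": {"series": [{"tx":-0.035,"ty":0,"tz":0,"wx":0,"wy":0,"wz":-0.06,"jaw":0},{"tx":-0.035,"ty":0,"tz":0,"wx":0,"wy":0,"wz":-0.06,"jaw":0}]}}

```text
time_s: 5.5
ee_pos: [0.556, -0.025, 0.1045]
tcp_rot: [[-0.481, 0.877, -0.004], [0.876, 0.481, 0.035], [0.033, 0.013, -0.999]]
contact_force: [-0.8, 3.7, 1.8]
grip_width: 0.001
```

>>> {"name": "servo_tool", "arguments": {"series": [{"tx":-0.035,"ty":0,"tz":0,"wx":0,"wy":0,"wz":-0.06,"jaw":0},{"tx":-0.035,"ty":0,"tz":0,"wx":0,"wy":0,"wz":-0.06,"jaw":0}]}}

```text
time_s: 5.7
ee_pos: [0.5587, -0.0301, 0.1045]
tcp_rot: [[-0.536, 0.844, -0.006], [0.843, 0.536, 0.04], [0.037, 0.016, -0.999]]
contact_force: [-1.0, 3.2, 1.9]
grip_width: -0.002
```

>>> {"name": "servo_tool", "arguments": {"series": [{"tx":-0.035,"ty":0,"tz":0,"wx":0,"wy":0,"wz":-0.06,"jaw":0},{"tx":-0.035,"ty":0,"tz":0,"wx":0,"wy":0,"wz":-0.06,"jaw":0}]}}

```text
time_s: 5.9
ee_pos: [0.5617, -0.0355, 0.1045]
tcp_rot: [[-0.589, 0.808, -0.008], [0.807, 0.589, 0.043], [0.04, 0.019, -0.999]]
contact_force: [-3.3, 6.9, 3.0]
grip_width: 0.0
```

>>> {"name": "servo_tool", "arguments": {"series": [{"tx":-0.035,"ty":0,"tz":0,"wx":0,"wy":0,"wz":-0.06,"jaw":0}]}}

```text
time_s: 6.0
ee_pos: [0.5618, -0.0362, 0.1044]
tcp_rot: [[-0.614, 0.789, -0.015], [0.788, 0.613, 0.05], [0.049, 0.019, -0.999]]
contact_force: [-8.3, 11.3, 8.1]
grip_width: 0.004
```

>>> {"name": "servo_tool", "arguments": {"series": [{"tx":-0.035,"ty":0,"tz":0,"wx":0,"wy":0,"wz":-0.06,"jaw":0}]}}

```text
time_s: 6.1
ee_pos: [0.5615, -0.0363, 0.1045]
tcp_rot: [[-0.638, 0.77, -0.022], [0.768, 0.638, 0.058], [0.059, 0.02, -0.998]]
contact_force: [-7.3, 10.6, 9.0]
grip_width: -0.003
```

>>> {"name": "servo_tool", "arguments": {"series": [{"tx":-0.03,"ty":0,"tz":0,"wx":0,"wy":0,"wz":0,"jaw":0},{"tx":-0.03,"ty":0,"tz":0,"wx":0,"wy":0,"wz":0,"jaw":0}]}}

```text
time_s: 6.3
ee_pos: [0.5612, -0.036, 0.1048]
tcp_rot: [[-0.636, 0.771, -0.035], [0.767, 0.637, 0.072], [0.078, 0.019, -0.997]]
contact_force: [-5.0, 8.0, 5.6]
grip_width: -0.004
```

>>> {"name": "servo_tool", "arguments": {"series": [{"tx":-0.03,"ty":0,"tz":0,"wx":0,"wy":0,"wz":0,"jaw":0},{"tx":-0.03,"ty":0,"tz":0,"wx":0,"wy":0,"wz":0,"jaw":0},{"tx":-0.03,"ty":0,"tz":0,"wx":0,"wy":0,"wz":0,"jaw":0},{"tx":-0.03,"ty":0,"tz":0,"wx":0,"wy":0,"wz":0,"jaw":0}]}}

```text
time_s: 6.7
ee_pos: [0.5611, -0.0358, 0.1052]
tcp_rot: [[-0.633, 0.772, -0.059], [0.766, 0.635, 0.098], [0.113, 0.017, -0.993]]
contact_force: [-5.5, 7.0, 6.4]
grip_width: 0.001
```

>>> {"name": "servo_tool", "arguments": {"series": [{"tx":-0.03,"ty":0,"tz":0,"wx":0,"wy":0,"wz":0,"jaw":0},{"tx":-0.03,"ty":0,"tz":0,"wx":0,"wy":0,"wz":0,"jaw":0}]}}

```text
time_s: 6.9
ee_pos: [0.5609, -0.0356, 0.1054]
tcp_rot: [[-0.63, 0.773, -0.07], [0.765, 0.634, 0.111], [0.131, 0.016, -0.991]]
contact_force: [-4.2, 7.0, 5.9]
grip_width: 0.003
```

>>> {"name": "servo_tool", "arguments": {"series": [{"tx":-0.035,"ty":0,"tz":0,"wx":0,"wy":-0.02,"wz":0,"jaw":0},{"tx":-0.035,"ty":0,"tz":0,"wx":0,"wy":-0.02,"wz":0,"jaw":0}]}}

```text
time_s: 7.1
ee_pos: [0.561, -0.0357, 0.1054]
tcp_rot: [[-0.629, 0.774, -0.071], [0.766, 0.633, 0.11], [0.13, 0.015, -0.991]]
contact_force: [-5.4, 8.6, 6.8]
grip_width: -0.001
```

>>> {"name": "servo_tool", "arguments": {"series": [{"tx":-0.035,"ty":0,"tz":0,"wx":0,"wy":-0.02,"wz":0,"jaw":0},{"tx":-0.035,"ty":0,"tz":0,"wx":0,"wy":-0.02,"wz":0,"jaw":0},{"tx":-0.035,"ty":0,"tz":0,"wx":0,"wy":-0.02,"wz":0,"jaw":0},{"tx":-0.035,"ty":0,"tz":0,"wx":0,"wy":-0.02,"wz":0,"jaw":0}]}}

```text
time_s: 7.5
ee_pos: [0.561, -0.0357, 0.1054]
tcp_rot: [[-0.627, 0.776, -0.07], [0.768, 0.631, 0.106], [0.126, 0.013, -0.992]]
contact_force: [-6.5, 8.8, 6.2]
grip_width: 0.002
```

The disc is against a hard stop under about 11 N. I'll back off, straighten the tool and rise.

>>> {"name": "servo_tool", "arguments": {"series": [{"tx":0.1,"ty":0,"tz":0,"wx":0,"wy":0,"wz":0,"jaw":0},{"tx":0.1,"ty":0,"tz":0,"wx":0,"wy":0,"wz":0,"jaw":0},{"tx":0,"ty":0,"tz":-0.4,"wx":0,"wy":0,"wz":0,"jaw":0},{"tx":0,"ty":0,"tz":-0.4,"wx":0,"wy":0,"wz":0,"jaw":0},{"tx":0,"ty":0,"tz":-0.4,"wx":0,"wy":-0.13,"wz":0,"jaw":0.5},{"tx":0,"ty":0,"tz":0,"wx":0,"wy":-0.13,"wz":0,"jaw":1},{"tx":0,"ty":0,"tz":0,"wx":0,"wy":0,"wz":0,"jaw":1}]}}

```text
time_s: 8.2
ee_pos: [0.5538, -0.0333, 0.2306]
tcp_rot: [[-0.63, 0.776, 0.018], [0.776, 0.63, -0.004], [-0.014, 0.011, -1.0]]
contact_force: [0.3, -0.4, -0.3]
grip_width: 0.508
```

>>> {"name": "servo_tool", "arguments": {"series": [{"tx":0,"ty":0,"tz":0,"wx":0,"wy":0,"wz":0.28,"jaw":1},{"tx":0,"ty":0,"tz":0,"wx":0,"wy":0,"wz":0.28,"jaw":1},{"tx":0,"ty":0,"tz":0,"wx":0,"wy":0,"wz":0.28,"jaw":1},{"tx":0,"ty":0,"tz":0,"wx":0,"wy":0,"wz":0.28,"jaw":1},{"tx":0,"ty":0,"tz":0,"wx":0,"wy":0,"wz":0.28,"jaw":1},{"tx":0,"ty":0,"tz":0,"wx":0,"wy":0,"wz":0.1,"jaw":1},{"tx":0,"ty":0,"tz":0,"wx":0,"wy":0,"wz":0,"jaw":1}]}}

```text
time_s: 8.9
ee_pos: [0.5504, -0.0337, 0.2256]
tcp_rot: [[0.127, 0.992, 0.007], [0.992, -0.127, 0.002], [0.003, 0.007, -1.0]]
contact_force: [-0.0, -0.5, -0.3]
grip_width: 1.005
```

>>> {"name": "servo_tool", "arguments": {"series": [{"tx":-0.4,"ty":-0.06,"tz":0,"wx":0,"wy":0,"wz":0,"jaw":1},{"tx":-0.4,"ty":-0.06,"tz":0,"wx":0,"wy":0,"wz":0,"jaw":1},{"tx":-0.4,"ty":-0.06,"tz":0,"wx":0,"wy":0,"wz":0,"jaw":1},{"tx":-0.4,"ty":-0.06,"tz":0,"wx":0,"wy":0,"wz":0,"jaw":1},{"tx":-0.4,"ty":-0.06,"tz":0,"wx":0,"wy":0,"wz":0,"jaw":1},{"tx":0,"ty":0,"tz":0,"wx":0,"wy":0,"wz":0,"jaw":1},{"tx":0,"ty":0,"tz":0,"wx":0,"wy":0,"wz":0,"jaw":1}]}}

```text
time_s: 9.6
ee_pos: [0.4919, -0.2344, 0.2195]
tcp_rot: [[0.115, 0.993, -0.001], [0.993, -0.115, 0.009], [0.009, -0.002, -1.0]]
contact_force: [-0.3, 0.2, 0.1]
grip_width: 1.004
```

```bash
python3 - <<'E'
from workcell import get_obs, viewer
import cv2,numpy as np
a=viewer.grab_frame("top")["color"][95:240,165:365,::-1]; b=viewer.grab_frame("side")["color"][125:245,200:320,::-1]
w=viewer.grab_frame("wrist");np.savez("wrist.npz",K=w["camera_matrix"],p=w["xyz"],R=w["orientation"]); cv2.imwrite("pics/w2.png",w["color"][:,:,::-1])
a=cv2.resize(a,None,fx=2.1,fy=2.1,interpolation=cv2.INTER_CUBIC);b=cv2.resize(b,(int(120*a.shape[0]/120),a.shape[0]),interpolation=cv2.INTER_CUBIC)
cv2.imwrite("pics/c2.png",cv2.hconcat([a,b]));print(a.shape,b.shape)
o=get_obs();print(o["ee_pos"],o["tcp_rot"])
E
```

```text
(304, 420, 3) (304, 304, 3)
[ 0.49257195 -0.2329789   0.21985833] [[ 1.12890686e-01  9.93607413e-01 -5.39199371e-05]
 [ 9.93571105e-01 -1.12886096e-01  8.55504001e-03]
 [ 8.49426435e-03 -1.01935762e-03 -9.99963404e-01]]
```

View pics/c2.png

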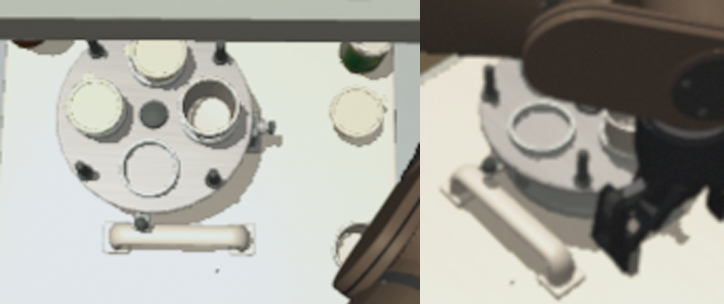

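View pics/w2.png

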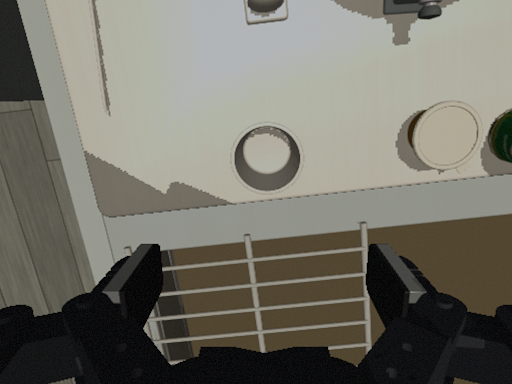

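Top view: the empty pocket is at crop (151,169), close to the pointer cone at (142,223). The knob at about (267,127) has moved inward from its earlier position, so the plunger is in. Wrist view: ramekin rim centre at (267,158).

```bash
python3 - <<'E'
from h import *
C["wrist"]=np.load("wrist.npz")
T2=lambda x,y:(x/2.1+165-.26,y/2.1+95-.26)
print("ram",at("wrist",267,158,.052),"foot",at("wrist",268,151,.004))
print("tub",at("wrist",446,135,.037))
p=at("top",*T2(151,169),.088);h=at("top",*T2(153,114),.085)
print("pocket",p,"hub",h)
for k,q in dict(postF=(214,176),postL=(83,168),a=(95,46)).items():
    d=at("top",*T2(*q),.121)-[.648,.022];print(k,np.linalg.norm(d),np.degrees(np.arctan2(d[1],d[0]))%360)
d=p-[.648,.022];print(np.linalg.norm(d),np.degrees(np.arctan2(d[1],d[0])))
print("knob",at("top",*T2(267,127),.06),at("top",*T(527,241),.06))
E
```

```text
ram [ 0.49470276 -0.22259255] foot [ 0.49592349 -0.22440503]
tub [ 0.66418867 -0.22290796]
pocket [0.58072234 0.02266929] hub [0.64719758 0.02237722]
postF 0.1086745657091025 221.78738362144367
postL 0.10431140804252513 135.10176966826123
a 0.09488693757958032 43.83418546149694
0.0672809914929127 179.43003027246138
knob [ 0.63970261 -0.11295829] [ 0.64072087 -0.12426221]
```

>>> {"name": "servo_tool", "arguments": {"series": [{"tx":0.09,"ty":0.01,"tz":0.3,"wx":0,"wy":0,"wz":0,"jaw":1},{"tx":0,"ty":0,"tz":0.45,"wx":0,"wy":0,"wz":0,"jaw":1},{"tx":0,"ty":0,"tz":0.45,"wx":0,"wy":0,"wz":0,"jaw":1},{"tx":0,"ty":0,"tz":0.2,"wx":0,"wy":0,"wz":0,"jaw":1},{"tx":0,"ty":0,"tz":0,"wx":0,"wy":0,"wz":0,"jaw":1}]}}

```text
time_s: 10.25
ee_pos: [0.4994, -0.2174, 0.0791]
tcp_rot: [[0.101, 0.995, 0.007], [0.995, -0.101, 0.005], [0.006, 0.006, -1.0]]
contact_force: [0.4, -0.3, 0.2]
grip_width: 0.997
```

>>> {"name": "servo_tool", "arguments": {"series": [{"tx":-0.07,"ty":-0.045,"tz":0,"wx":0,"wy":0,"wz":0,"jaw":1},{"tx":0,"ty":0,"tz":0.3,"wx":0,"wy":0,"wz":0,"jaw":1},{"tx":0,"ty":0,"tz":0.28,"wx":0,"wy":0,"wz":0,"jaw":1},{"tx":0,"ty":0,"tz":0,"wx":0,"wy":0,"wz":0,"jaw":1}]}}

```text
time_s: 10.65
ee_pos: [0.4993, -0.2251, 0.0268]
tcp_rot: [[0.095, 0.995, 0.016], [0.995, -0.095, -0.002], [0.0, 0.016, -1.0]]
contact_force: [-0.9, 0.4, -0.8]
grip_width: 0.999
```

>>> {"name": "servo_tool", "arguments": {"series": [{"tx":0.01,"ty":-0.05,"tz":0.08,"wx":0,"wy":0,"wz":0,"jaw":1},{"tx":0,"ty":0,"tz":0,"wx":0,"wy":0,"wz":0,"jaw":1},{"tx":0,"ty":0,"tz":0,"wx":0,"wy":0,"wz":0,"jaw":0.5},{"tx":0,"ty":0,"tz":0,"wx":0,"wy":0,"wz":0,"jaw":0.5},{"tx":0,"ty":0,"tz":0,"wx":0,"wy":0,"wz":0,"jaw":0.5},{"tx":0,"ty":0,"tz":0,"wx":0,"wy":0,"wz":0,"jaw":0.5},{"tx":0,"ty":0,"tz":0,"wx":0,"wy":0,"wz":0,"jaw":0.5}], "force": 30}}

```text
time_s: 11.35
ee_pos: [0.4987, -0.2269, 0.0269]
tcp_rot: [[0.094, 0.995, 0.027], [0.996, -0.094, -0.009], [-0.007, 0.028, -1.0]]
contact_force: [-0.4, 0.0, -1.7]
grip_width: 0.758
```

>>> {"name": "servo_tool", "arguments": {"series": [{"tx":0,"ty":0,"tz":0,"wx":0,"wy":0,"wz":0,"jaw":0.5},{"tx":0,"ty":0,"tz":-0.2,"wx":0,"wy":0,"wz":0,"jaw":0.5},{"tx":0,"ty":0,"tz":-0.4,"wx":0,"wy":0,"wz":0,"jaw":0.5},{"tx":0,"ty":0,"tz":-0.45,"wx":0,"wy":0,"wz":0,"jaw":0.5},{"tx":0,"ty":0,"tz":-0.45,"wx":0,"wy":0,"wz":0,"jaw":0.5},{"tx":0,"ty":0,"tz":-0.45,"wx":0,"wy":0,"wz":0,"jaw":0.5},{"tx":0,"ty":0,"tz":-0.1,"wx":0,"wy":0,"wz":0,"jaw":0.5}], "force": 30}}

```text
time_s: 12.05
ee_pos: [0.4904, -0.2232, 0.2335]
tcp_rot: [[0.094, 0.995, 0.017], [0.996, -0.094, -0.002], [-0.0, 0.017, -1.0]]
contact_force: [0.0, -0.8, -0.4]
grip_width: 0.753
```

>>> {"name": "servo_tool", "arguments": {"series": [{"tx":0.42,"ty":0.11,"tz":0,"wx":0,"wy":0,"wz":0,"jaw":0.5},{"tx":0.42,"ty":0.11,"tz":0,"wx":0,"wy":0,"wz":0,"jaw":0.5},{"tx":0.42,"ty":0.11,"tz":0,"wx":0,"wy":0,"wz":0,"jaw":0.5},{"tx":0.42,"ty":0.11,"tz":0,"wx":0,"wy":0,"wz":0,"jaw":0.5},{"tx":0.42,"ty":0.11,"tz":0,"wx":0,"wy":0,"wz":0,"jaw":0.5},{"tx":0.3,"ty":0.1,"tz":0,"wx":0,"wy":0,"wz":0,"jaw":0.5},{"tx":0,"ty":0,"tz":0,"wx":0,"wy":0,"wz":0,"jaw":0.5},{"tx":0,"ty":0,"tz":0,"wx":0,"wy":0,"wz":0,"jaw":0.5}]}}

```text
time_s: 12.85
ee_pos: [0.5795, 0.0165, 0.229]
tcp_rot: [[0.098, 0.995, 0.013], [0.995, -0.098, -0.004], [-0.003, 0.013, -1.0]]
contact_force: [-0.5, -0.3, -1.0]
grip_width: 0.756
```

>>> {"name": "servo_tool", "arguments": {"series": [{"tx":0.07,"ty":0.02,"tz":0.1,"wx":0,"wy":0,"wz":0,"jaw":0.5},{"tx":0,"ty":0,"tz":0.35,"wx":0,"wy":0,"wz":0,"jaw":0.5},{"tx":0,"ty":0,"tz":0.35,"wx":0,"wy":0,"wz":0,"jaw":0.5},{"tx":0,"ty":0,"tz":0.1,"wx":0,"wy":0,"wz":0,"jaw":0.5},{"tx":0,"ty":0,"tz":0,"wx":0,"wy":0,"wz":0,"jaw":0.5}]}}

```text
time_s: 13.35
ee_pos: [0.5822, 0.0194, 0.1336]
tcp_rot: [[0.105, 0.994, 0.011], [0.994, -0.105, -0.004], [-0.003, 0.012, -1.0]]
contact_force: [-0.1, -0.2, -0.9]
grip_width: 0.759
```

```bash
python3 - <<'E'
from workcell import get_obs, viewer
import cv2,numpy as np
b=viewer.grab_frame("side")["color"][120:260,180:330,::-1]
w=viewer.grab_frame("wrist");np.savez("wrist2.npz",K=w["camera_matrix"],p=w["xyz"],R=w["orientation"])
w=w["color"][:,:,::-1]
b=cv2.resize(b,(int(150*384/140),384),interpolation=cv2.INTER_CUBIC)
b=b[:,:288]
cv2.imwrite("pics/c3.png",cv2.hconcat([w,b]))
o=get_obs();print(o["ee_pos"])
E
```

```text
[0.58338816 0.01945906 0.13575572]
```

View pics/c3.png

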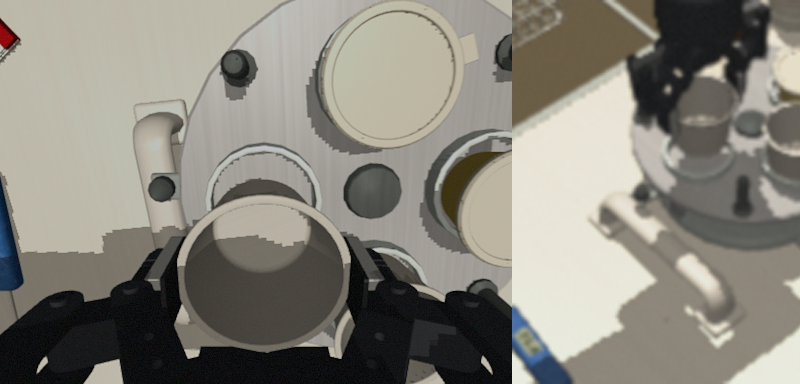

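Wrist view: ramekin rim centre at about (266,272). The collar's visible arc spans u=207–320 with its top at v=146. Hub cap at (372,190), cone tip at (161,187).

```bash
python3 - <<'E'
from h import *
c=C["wrist"]=np.load("wrist2.npz")
w=lambda u,v,z:at("wrist",u,v,z)
L,R,Tp=w(206,195,.088),w(321,195,.088),w(263,145,.088)
print("L,R,Top",L,R,Tp,np.linalg.norm(L-R)); 
h=w(372,190,.085); print("hub",h,"cone",w(161,187,.084))
from scipy.optimize import least_squares
P=np.array([w(*q,.088) for q in[(207,190),(213,173),(232,154),(263,145),(295,153),(314,173),(320,193)]])
s=least_squares(lambda x:np.hypot(*(P-x[:2]).T)-.034,[.58,.02]);print("pocket",s.x,s.fun.round(4))
for z in(.155,.16,.165): print("rim",z,w(266,272,z),np.linalg.norm(w(178,268,z)-w(352,268,z)))
E
```

```text
L,R,Top [0.54979172 0.03510796] [0.61532511 0.02786982] [0.58527305 0.06019456] 0.06593189766371986
hub [0.64555083 0.02664829] cone [0.5238984  0.04158304]
pocket [0.58191324 0.02617973] [-0.0007 -0.0002  0.      0.0002  0.0004 -0.0002 -0.001 ]
rim 0.155 [0.58156603 0.02078893] 0.06859223986895081
rim 0.16 [0.581776   0.02367808] 0.06577271074060712
rim 0.165 [0.58198597 0.02656723] 0.06295318161226342
```

>>> {"name": "servo_tool", "arguments": {"series": [{"tx":0.03,"ty":0,"tz":0,"wx":0,"wy":0,"wz":0,"jaw":0.5},{"tx":0.0,"ty":0,"tz":0.1,"wx":0,"wy":0,"wz":0,"jaw":0.5},{"tx":0,"ty":0,"tz":0.1,"wx":0,"wy":0,"wz":0,"jaw":0.5},{"tx":0,"ty":0,"tz":0.05,"wx":0,"wy":0,"wz":0,"jaw":0.5}]}}

```text
time_s: 13.85
ee_pos: [0.5884, 0.0217, 0.1158]
tcp_rot: [[0.105, 0.994, 0.027], [0.994, -0.105, -0.006], [-0.003, 0.027, -1.0]]
contact_force: [0.1, 0.5, -0.7]
grip_width: 0.759
```

>>> {"name": "servo_tool", "arguments": {"series": [{"tx":0.015,"ty":-0.07,"tz":0,"wx":0.05,"wy":0,"wz":0,"jaw":0.5},{"tx":0.0,"ty":0,"tz":0,"wx":0,"wy":0,"wz":0,"jaw":0.5}]}}

```text
time_s: 14.05
ee_pos: [0.5804, 0.0243, 0.1144]
tcp_rot: [[0.105, 0.994, -0.004], [0.994, -0.105, -0.003], [-0.003, -0.003, -1.0]]
contact_force: [-0.2, -0.5, -1.1]
grip_width: 0.758
```

>>> {"name": "servo_tool", "arguments": {"series": [{"tx":-0.01,"ty":0,"tz":0.04,"wx":0,"wy":0,"wz":0,"jaw":0.5},{"tx":0.0,"ty":0,"tz":0.03,"wx":0,"wy":0,"wz":0,"jaw":0.5}]}}

```text
time_s: 14.25
ee_pos: [0.5807, 0.0233, 0.1076]
tcp_rot: [[0.105, 0.994, -0.002], [0.994, -0.105, -0.003], [-0.004, -0.002, -1.0]]
contact_force: [0.2, 1.0, -1.9]
grip_width: 0.762
```

>>> {"name": "servo_tool", "arguments": {"series": [{"tx":0,"ty":0,"tz":0.03,"wx":0,"wy":0,"wz":0,"jaw":0.5}]}}

```text
time_s: 14.35
ee_pos: [0.5808, 0.0232, 0.1045]
tcp_rot: [[0.105, 0.994, -0.002], [0.994, -0.105, -0.003], [-0.004, -0.002, -1.0]]
contact_force: [0.3, -0.5, -1.4]
grip_width: 0.75
```

>>> {"name": "servo_tool", "arguments": {"series": [{"tx":0,"ty":0,"tz":0.025,"wx":0,"wy":0,"wz":0,"jaw":0.5}]}}

```text
time_s: 14.45
ee_pos: [0.5808, 0.0232, 0.1017]
tcp_rot: [[0.105, 0.994, -0.002], [0.994, -0.105, -0.003], [-0.004, -0.002, -1.0]]
contact_force: [-0.5, -0.1, -1.2]
grip_width: 0.762
```

>>> {"name": "servo_tool", "arguments": {"series": [{"tx":0,"ty":0,"tz":0.02,"wx":0,"wy":0,"wz":0,"jaw":0.5}]}}

```text
time_s: 14.55
ee_pos: [0.5809, 0.0233, 0.1012]
tcp_rot: [[0.105, 0.994, -0.003], [0.994, -0.105, -0.003], [-0.003, -0.003, -1.0]]
contact_force: [-7.1, 1.0, 14.6]
grip_width: 0.757
```

>>> {"name": "servo_tool", "arguments": {"series": [{"tx":0,"ty":0,"tz":0.02,"wx":0,"wy":0,"wz":0,"jaw":0.5}]}}

```text
time_s: 14.65
ee_pos: [0.581, 0.0233, 0.1013]
tcp_rot: [[0.105, 0.994, -0.004], [0.994, -0.105, -0.003], [-0.003, -0.004, -1.0]]
contact_force: [-5.6, 0.4, 11.1]
grip_width: 0.759
```

Contact is at the floor height (TCP 0.101; resting on the collar would give about 0.115). Releasing.

>>> {"name": "servo_tool", "arguments": {"series": [{"tx":0,"ty":0,"tz":-0.005,"wx":0,"wy":0,"wz":0,"jaw":0.5},{"tx":0,"ty":0,"tz":0,"wx":0,"wy":0,"wz":0,"jaw":0.85},{"tx":0,"ty":0,"tz":0,"wx":0,"wy":0,"wz":0,"jaw":1},{"tx":0,"ty":0,"tz":0,"wx":0,"wy":0,"wz":0,"jaw":1},{"tx":0,"ty":0,"tz":0,"wx":0,"wy":0,"wz":0,"jaw":1}]}}

```text
time_s: 15.15
ee_pos: [0.582, 0.0232, 0.1027]
tcp_rot: [[0.105, 0.995, -0.001], [0.995, -0.105, -0.003], [-0.004, -0.001, -1.0]]
contact_force: [0.9, 0.5, 0.7]
grip_width: 1.005
```

>>> {"name": "servo_tool", "arguments": {"series": [{"tx":0,"ty":0,"tz":-0.15,"wx":0,"wy":0,"wz":0,"jaw":1},{"tx":0,"ty":0,"tz":-0.25,"wx":0,"wy":0,"wz":0,"jaw":1},{"tx":0,"ty":0,"tz":-0.4,"wx":0,"wy":0,"wz":0,"jaw":1},{"tx":0,"ty":0,"tz":-0.4,"wx":0,"wy":0,"wz":0,"jaw":1},{"tx":-0.4,"ty":-0.1,"tz":0,"wx":0,"wy":0,"wz":0,"jaw":1},{"tx":-0.4,"ty":-0.1,"tz":0,"wx":0,"wy":0,"wz":0,"jaw":1},{"tx":-0.4,"ty":-0.1,"tz":0,"wx":0,"wy":0,"wz":0,"jaw":1},{"tx":-0.4,"ty":-0.1,"tz":0,"wx":0,"wy":0,"wz":0,"jaw":1},{"tx":-0.4,"ty":-0.1,"tz":0,"wx":0,"wy":0,"wz":0,"jaw":1},{"tx":0,"ty":0,"tz":0,"wx":0,"wy":0,"wz":0,"jaw":1}]}}

```text
time_s: 16.15
ee_pos: [0.5115, -0.1763, 0.2404]
tcp_rot: [[0.099, 0.995, 0.01], [0.995, -0.099, -0.01], [-0.009, 0.011, -1.0]]
contact_force: [0.6, -0.3, -0.7]
grip_width: 1.003
```

```bash
python3 - <<'E'
from workcell import get_obs, viewer
import cv2,numpy as np
a=viewer.grab_frame("top")["color"][95:240,165:365,::-1]
b=viewer.grab_frame("side")["color"][125:245,200:320,::-1]
a=cv2.resize(a,None,fx=2.4,fy=2.4,interpolation=cv2.INTER_CUBIC);b=cv2.resize(b,(300,348)[:1]+(348,),interpolation=cv2.INTER_CUBIC)
cv2.imwrite("pics/c4.png",cv2.hconcat([a,b]))
o=get_obs();print(o["ee_pos"],o["contact_force"],o["time_s"])
E
```

```text
[ 0.51261051 -0.17319717  0.24013832] [ 0.08600422 -0.17924758 -0.04810382] 16.25
```

View pics/c4.png

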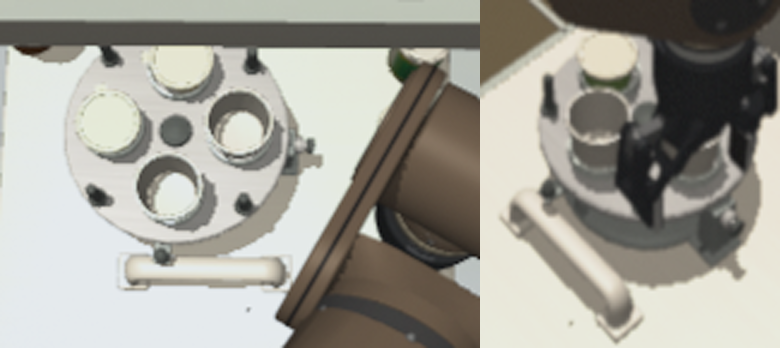

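The ramekin stands in the pocket (rim at crop (169,187)) with the disc unmoved. I'll check the plunger travel and rim position in numbers.

```bash
python3 - <<'E'
from h import *
from workcell import viewer
import cv2
n=viewer.grab_frame("top")["color"][:,:,::-1].copy(); o=cv2.imread("pics/top0.png")
g=lambda i:cv2.cvtColor(i,cv2.COLOR_BGR2GRAY)
for k,i in(("before",o),("now",n)):
    r=g(i)[146:165,284:306]; m=(r<95); print(k); print("\n".join("".join("#" if v<80 else "+" if v<120 else "." for v in row) for row in r))
T3=lambda x,y:(x/2.4+165-.29,y/2.4+95-.29)
print("rim",at("top",*T3(169,187),.128))
E
```

```text
before
++....................
#+....................
+++++.................
+++++.................
.++++.................
.++++.................
.+++..................
.++.........++........
.++........+++........
.+.........+++........
.+.........+++........
.+.++.....+##+........
.+.+#+++...+#+........
++++++................
+###++................
####++................
###+++................
###+++................
###+++................
now
......................
......................
......................
......................
......................
......................
......................
.........++...........
.+.......++...........
.+.......+++..........
.........++...........
........+#+...........
....+++..+#...........
++.+++................
+##++.................
+##++.................
###++.................
###++.................
##+++.................
rim [0.578603   0.02277586]
```

```bash
python3 -c "
from workcell import manip
print(manip.close_job())"
```

```text
the job is handed in; nothing more can be done
None
```

The carousel is locked in its next notch, the loose ramekin stands released in the empty pocket, and the job is handed in. The robot's clock stood at about 16 s of the 61 s allowed.

- **Turning and lock:** I pushed post_front about 36° anticlockwise until it hit a hard stop, then pressed on it for 1.4 s. The horizontal force read about 8–9 N at first and 10–11 N over the last 0.6 s. The highest total force in any reading was about 16 N.
- **Plunger:** compared with the start, its knob has moved about 2.3 pixels inward in the top view, roughly 6 mm, so it is home. The pocket sits about 0.07 rad from the pointer.
- **Ramekin:** the cup met the pocket floor at the expected height, where resting on the collar would have stopped it about 14 mm higher. The last top view puts its rim about 3 mm from the pocket centre, and it looks upright.
- **Disc and contact:** after release the disc had not moved, and the arm stood clear with about 0.2 N on the force sensor.

**Disagreements:** the wrist camera put the hub and pocket 3–4 mm farther along y than the top camera. I went with the top camera, which the seating height supported. The tool also tilted up to about 7° while pressing, and I straightened it before picking up the ramekin.

**Not checked:** the arm hid part of the right side in the last pictures, so I did not measure the dip tub and tin again. I did not look at the order pad again either. The arm did not go near any of the three.

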